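# Take the hinged lid off the cup chest and stand it in the bamboo stand

### The arm

A 6-joint arm with a two-finger parallel gripper is mounted at the origin on the work surface. World frame = base frame: x ahead of the robot, y to its left, z up, the work surface at z = 0. Lengths are in m, angles in rad, forces in N, time in s.
With the tool pointing down it reaches from about 0.3 to 0.825 m from the base axis. Payload 5.4 kg.
Tool frame: the origin (TCP) lies at the very end of the fingers, on their centre line; the grasp point (between the pads) lies behind it (bot.grip_depth is the z of the grasp point in the tool frame, in m); z points along the fingers, y is the direction in which the jaws open and shut (so a half turn about z gives the same grasp; the last joint's range is limited). The gripper opens to 92 mm and grips with 3 to 60 N. Pads are 20 mm wide; open, the fingers measure 128 mm over their backs; the gripper's body (75 mm by 189 mm) begins 69 mm behind the grasp point.
Start: joints at [1.018, 0.158, 1.597, -0, 1.386, -0.21], TCP at [0.193, 0.542, 0.215] pointing down, gripper open.
Joint ranges: [-2.91, 2.91], [-0.94, 2.29], [0.18, 2.7], [-1.29, 4.43], [0.17, 2.64], [-3, 3]. Speed limits (rad/s): [2.57, 2.57, 3.14, 3.14, 3.14, 3.14].

### API

Orientations are given as a rotation vector (axis times angle).
In Python, from workcell import bot, viewer gives the robot as it stands. The module is installed in compiled form; this text tells all that it offers.
- The arm moves only by the shell command python3 -m jog 'ROWS' [FORCE]. ROWS is JSON, a list of rows, each a list of 3 entries, a list of its own where there are three numbers: the closure, from 0 (fully open) to 1 (shut), then the shift along the tool's x, y, z in m, then the turn, a rotation vector about the tool's x, y, z in rad. In form: [[grip, [x, y, z], [rx, ry, rz]], ...]. A call has 1 to 8 rows; each row shifts and turns the commanded pose from where the row before left it, along the tool's axes as they then stand; what a row does not reach is not made up. A row lasts 1/12 s, in which the tool goes at most 41.7 mm and 7.16 degrees, less where a joint would pass 70% of its speed; a pose out of reach is approached as far as the arm can. A call is refused whole if a number of a shift passes 0.0417 or a number of a turn 0.125, either way. A call with a gripper value outside its range is refused whole. The fingers move at their own pace and stop on an object; FORCE is the grip in N (left out, the last holds). Time passes only in rows, so rows that do not move let the fingers close. It gives the time, the measured TCP pose, the force and the opening at its end, in the units of the state.
- bot.sense(): the state, without advancing time (a new reading comes with each control period).
- viewer.get_image(name): name is "scene" or "top" or "wrist"; returns the picture (400x640x3 uint8, red, green, blue); there is no depth.
- viewer.camera_params(name): a dict with "fx", "fy", "cx", "cy" (pixels), "rvec" (rotation vector, rad) and "tvec" (3), from world to camera coordinates, as OpenCV has them; the wrist camera has in their place "hand_eye" (4x4, takes a point from camera to tool coordinates, whose origin is the TCP and whose axes are the flange's). Camera axes: x right, y down, z forward; pixel columns grow to the right and rows downward; lengths in m; the calibration is good to about 2 mm. A picture is of the moment at which its call begins: read the wrist's pose just before it. camera_params takes no time and is no camera call.
- bot.close_job(): hands the job in, once; it reports no verdict.
The state is a dict: "clock": time; "joint_pos": joint angles; "dq": joint speeds; "joint_torque": joint torques, N m; "tool_pos": TCP position; "orientation": TCP orientation; "wrist_force": force on the tool from outside, world axes, zero at the start; "ft_torque": the same for the moment, N m; "width": finger opening in m.
Only numpy, scipy, OpenCV 4.12 (cv2) and the standard library are available. Lean on these libraries where they do the work, as an engineer would, in place of code of your own. Each camera call takes 0.05 s, during which the arm holds its last target. There are 200 camera calls.

### The job

Take the lid with the bar handle off the cup chest so it can be aired: swing it up on its hinges until it stands upright, then lift it straight up off the hinge pins. Stand it upright, hinge edge down, in the middle of the V-shaped bamboo stand, letting go only once it rests on the bottom of the stand.

Things in the scene. Friction and masses are not known exactly. Their poses are not given: they have to be found in the camera images.
- lid: Loose wooden lid, about 0.3 kg, starts closed on the chest. Origin: middle of the hinge axis, in the plate's mid-plane. Closed: z up, y along the hinge, plate at x -130 to -8, y +-73, z +-4 mm. Two U hooks at y +-45 (16 wide, z +-8.5, tips at x 8 mm) ride the pins, slots open to +x, 1.5 mm play. Turns freely, falls shut if let go; when upright it comes straight up off the pins in 12 mm.
- handle (a point): Middle of the lid's handle, at (-168, 0, 0) mm in the lid's frame, axes as the lid's: a round steel bar 12 mm thick along y, flat ends at y +-30 mm, on two 8 mm arms at y +-24; the opening between bar and plate is 32 mm (x) by 40 mm (y). Can be taken from above over its two ends (60 mm) or across the bar; the lid can turn about the bar in the grip.
- chest: Fixed black open box of cups, 110 (x) x 140 (y) x 75 mm high. Origin: centre of its underside, z up. Handle on its -x side (robot side), hinge on its +x side: two 6 mm pins along y, axis through (70, 0, 79) mm. The lid swings up 90 degrees to stand above the pins. A like tea caddy near by, with a round knob in mid-lid and no bar handle, plays no part.
- stand: Fixed bamboo stand, a V trough along y, open at its ends, 84 (x) x 170 (y) x 82 mm high. Origin: centre of its underside, z up. Inside bottom flat at z = 12 mm, 26 mm wide; two 6 mm boards slope out to 60 mm apart (inside) at z = 82 mm. A lid let go in it leans about 20 degrees on one board; either face may point either way.
There are look-alikes about, which are no part of the job. What is meant by the lid is not turquoise, and is the larger of those in its own colour.

How it is judged:
By the outcome, as a careful person would: the job done as asked, in the order asked, and still so for the second after the job is handed in, with the robot touching nothing.
It also fails if it takes over 53 s, if anything falls off the work surface, if the arm or the gripper's body presses on something with over 40 N, if the wrist force passes 120 N, or if a joint passes its speed limit or range.

## Working session

There is one attempt and no reset: what is moved stays moved. The work goes in short steps, Python scripts to look and compute and a shell command to move; the robot and the scene stay as the last step left them, time stands still between calls to the robot, and variables do not carry over. Pictures are saved under pics/ and viewed, about 8 in all and at most 12, crops included, and the job is handed in when it is done.

```bash
mkdir -p pics; python3 - <<'E'
from workcell import bot, viewer
import cv2
s=bot.sense(); print(s, bot.grip_depth)
for n in ("scene","top"):
    im=viewer.get_image(n); cv2.imwrite(f"pics/{n}0.png",im[:,:,::-1]); print(n,viewer.camera_params(n))
print(viewer.camera_params("wrist"))
E
```

```text
{'clock': 0.0, 'joint_pos': array([ 1.01790139e+00,  1.59006472e-01,  1.59822369e+00, -1.14205180e-05,
        1.38619779e+00, -2.10109583e-01]), 'dq': array([-0.00017045, -0.00072212, -0.0009415 ,  0.0004866 , -0.00079906,
        0.00113971]), 'joint_torque': array([ 1.96861962e-03, -3.85554600e+01, -3.22116637e+01,  7.02655711e-02,
        3.75737250e-02, -1.05032805e-04]), 'tool_pos': array([0.19295847, 0.54099573, 0.21364712]), 'orientation': array([-5.35695439e-01, -3.09489905e+00,  2.68160793e-03]), 'wrist_force': array([ 0.71060137,  0.63537828, -0.10953168]), 'ft_torque': array([-0.01558215,  0.00680146,  0.0093122 ]), 'width': 0.09219611033967134} -0.0187
scene {'fx': 401.3220746562368, 'fy': 401.3220746562368, 'cx': 322.5672983593707, 'cy': 196.91075015397206, 'rvec': array([ 1.37746429,  2.42953505, -0.70185384]), 'tvec': array([ 0.19093757, -0.38687553,  1.24731767])}
top {'fx': 362.611031801453, 'fy': 362.611031801453, 'cx': 319.3546177168829, 'cy': 191.05614710466355, 'rvec': array([ 2.13700803, -2.14041075,  0.14933152]), 'tvec': array([0.09206816, 0.50271247, 0.8032586 ])}
{'fx': 290.59335808927995, 'fy': 290.59335808927995, 'cx': 324.0142028268223, 'cy': 201.88604754877053, 'hand_eye': array([[-4.50489756e-04, -9.60182260e-01, -2.79373987e-01,
         7.89604362e-02],
       [ 9.99999879e-01, -4.87641459e-04,  6.34811306e-05,
        -1.02961497e-04],
       [-1.97187794e-04, -2.79373925e-01,  9.60182364e-01,
        -1.69893092e-01],
       [ 0.00000000e+00,  0.00000000e+00,  0.00000000e+00,
         1.00000000e+00]])}
```

View pics/top0.png

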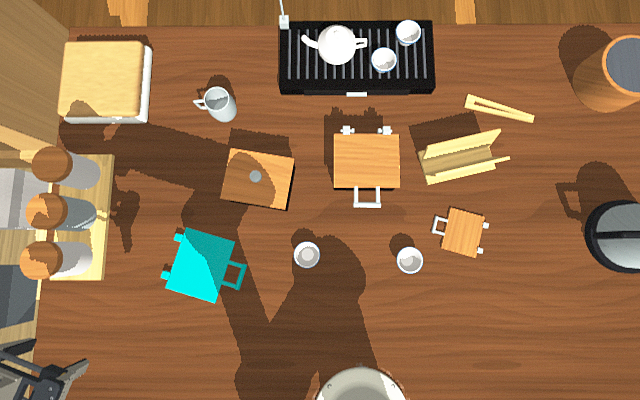

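View pics/scene0.png

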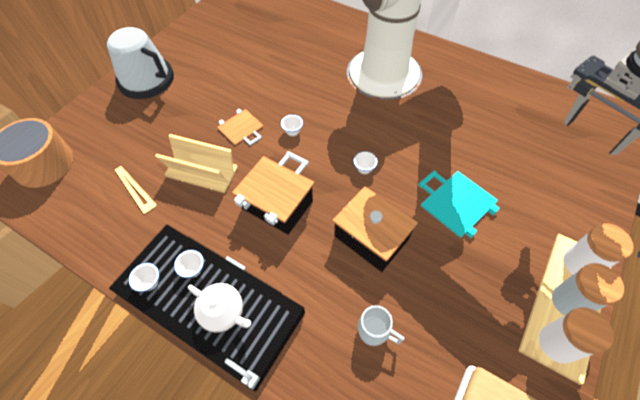

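The top view shows the target lid on the black chest at px (367,160), with its handle at (367,206) and hooks at (348,130) and (387,130). The stand is at (463,157). The small lid at (465,232) and the turquoise lid are look-alikes, and the knobbed caddy is at (257,178). The scene view agrees. I'll locate the lid and stand by colour mask and rays.

```bash
cat > h.py <<'E'
import numpy as np, cv2
from scipy.spatial.transform import Rotation as R
from workcell import bot, viewer
def ray(name,px,z,s=None):
    c=viewer.camera_params(name); px=np.atleast_2d(np.array(px,float))
    d=np.c_[(px[:,0]-c['cx'])/c['fx'],(px[:,1]-c['cy'])/c['fy'],np.ones(len(px))]
    if name=='wrist':
        T=np.eye(4);T[:3,:3]=R.from_rotvec(s['orientation']).as_matrix();T[:3,3]=s['tool_pos'];T=T@c['hand_eye']
        o=T[:3,3];d=d@T[:3,:3].T
    else:
        M=R.from_rotvec(c['rvec']).as_matrix(); o=-M.T@c['tvec'];d=d@M
    return o+d*((z-o[2])/d[:,2])[:,None]
E
python3 - <<'E'
from h import *
np.set_printoptions(precision=4,suppress=True)
im=cv2.imread('pics/top0.png'); hsv=cv2.cvtColor(im,cv2.COLOR_BGR2HSV)
def comps(m,x0,y0,x1,y1):
    k=np.zeros_like(m);k[y0:y1,x0:x1]=m[y0:y1,x0:x1]
    cs,_=cv2.findContours(k,0,2); c=max(cs,key=cv2.contourArea); return c
print([hsv[160,367],hsv[206,367],hsv[145,450],hsv[176,460],hsv[220,367]])
wood=cv2.inRange(hsv,(8,100,150),(22,200,255))
c=comps(wood,325,125,410,200); b=cv2.boxPoints(cv2.minAreaRect(c)); print('plate',b,ray('top',b,.083))
gr=cv2.inRange(hsv,(0,0,150),(180,50,255))
k=gr[180:215,345:390]; ys,xs=np.nonzero(k); print('bar box',xs.min()+345,xs.max()+345,ys.min()+180,ys.max()+180)
m=ys>=ys.max()-4; p=[[xs[m].mean()+345,ys[m].mean()+180]]; print('bar',p,ray('top',p,.085))
k=gr[120:138,335:400]; ys,xs=np.nonzero(k)
for mm in (xs<32,xs>=32): p=[[xs[mm].mean()+335,ys[mm].mean()+120]];print('hook',p,ray('top',p,.083))
cv2.imwrite('pics/crop1.png',cv2.resize(im[100:260,325:525],None,fx=4,fy=4,interpolation=2)[:600])
E
```

```text
[array([ 16, 153, 244], dtype=uint8), array([  0,   0, 255], dtype=uint8), array([ 28,  80, 255], dtype=uint8), array([ 24, 105, 255], dtype=uint8), array([ 10, 150, 143], dtype=uint8)]
plate [[333. 190.]
 [333. 125.]
 [409. 125.]
 [409. 190.]] [[ 0.4984  0.0608  0.083 ]
 [ 0.6468  0.0599  0.083 ]
 [ 0.646  -0.1112  0.083 ]
 [ 0.498  -0.1056  0.083 ]]
bar box 353 380 186 207
bar [[np.float64(366.6521739130435), np.float64(204.97101449275362)]] [[ 0.4649 -0.0121  0.085 ]]
hook [[np.float64(346.9347826086956), np.float64(130.05434782608697)]] [[0.6348 0.0286 0.083 ]]
hook [[np.float64(385.0210526315789), np.float64(130.06315789473683)]] [[ 0.6344 -0.057   0.083 ]]
```

View pics/crop1.png

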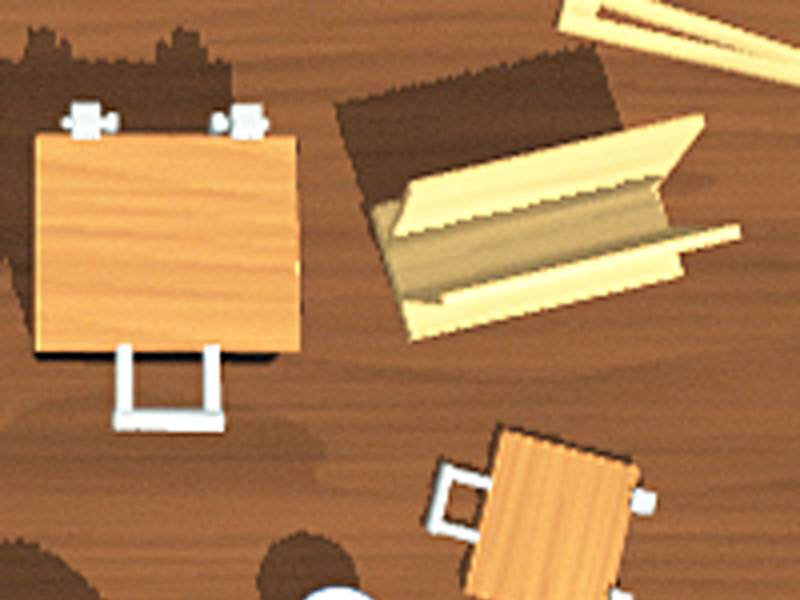

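The crop shows the lid square to the world axes. The stand rims run from crop px (410,182) to (705,118) on the far side and from (440,300) to (740,232) on the near side, a yaw of about 12°. I'll compute the stand pose and start the approach, taking the bar over its ends with the tool pointing down.

```bash
python3 - <<'E'
from h import *
np.set_printoptions(precision=4,suppress=True)
P=np.array([[410,182],[705,118],[440,297],[740,227]])/4+[325,100]
w=ray('top',P,.082); print(w, w.mean(0)); 
for a,b in((0,1),(2,3)): d=w[a]-w[b]; print(np.degrees(np.arctan2(-d[0],d[1])),np.linalg.norm(d))
p=np.array([[395,238],[660,180],[410,300]])/4+[325,100]; print(ray('top',p,.012))
E
python3 -m jog '[[0,[0,0,0],[0,0,-0.114]],[0,[0,0,0],[0,0,-0.114]],[0,[0,0,0],[0,0,-0.114]],[0,[-0.018,-0.037,0],[0,0,0]],[0,[-0.018,-0.037,0],[0,0,0]],[0,[-0.018,-0.037,0],[0,0,0]],[0,[-0.018,-0.037,0],[0,0,0]],[0,[-0.018,-0.037,0],[0,0,0]]]' 40
python3 -m jog '[[0,[-0.018,-0.037,0],[0,0,0]],[0,[-0.018,-0.037,0],[0,0,0]],[0,[-0.018,-0.037,0],[0,0,0]],[0,[-0.018,-0.037,0],[0,0,0]],[0,[-0.018,-0.037,0],[0,0,0]],[0,[-0.018,-0.037,0],[0,0,0]],[0,[-0.018,-0.037,0],[0,0,0]],[0,[-0.018,-0.037,0],[0,0,0]]]'
```

```text
[[ 0.5986 -0.1509  0.082 ]
 [ 0.635  -0.3175  0.082 ]
 [ 0.5331 -0.1644  0.082 ]
 [ 0.5722 -0.3321  0.082 ]] [ 0.5847 -0.2412  0.082 ]
12.316637986499183 0.17056868760371632
13.106955590274579 0.17216516598972517
[[ 0.5834 -0.161   0.012 ]
 [ 0.6189 -0.3229  0.012 ]
 [ 0.5452 -0.1683  0.012 ]]
clock: 0.77
tool_pos: [0.2831, 0.3546, 0.2141]
orientation: [0.0, -3.141, 0.001]
wrist_force: [0.6, -0.7, 0.4]
width: 0.0919
clock: 1.43
tool_pos: [0.4271, 0.0583, 0.2145]
orientation: [0.002, 3.141, 0.0]
wrist_force: [0.4, 0.4, 0.3]
width: 0.092
```

```bash
python3 -m jog '[[0,[-0.017,-0.036,0],[0,0,0]],[0,[-0.017,-0.036,0],[0,0,0]],[0,[0,0,0],[0,0,0]]]'
python3 - <<'E'
from h import *
np.set_printoptions(precision=4,suppress=True)
s=bot.sense(); im=viewer.get_image('wrist')[:,:,::-1]; cv2.imwrite('pics/w1.png',im); print(s['tool_pos'],s['orientation'])
np.save('s1.npy',np.r_[s['tool_pos'],s['orientation']])
E
```

```text
clock: 1.68
tool_pos: [0.4625, -0.0172, 0.2144]
orientation: [0.011, 3.141, -0.004]
wrist_force: [0.4, 0.3, -0.7]
width: 0.0917
[ 0.4625 -0.0172  0.2144] [ 0.0109  3.141  -0.0038]
```

View pics/w1.png

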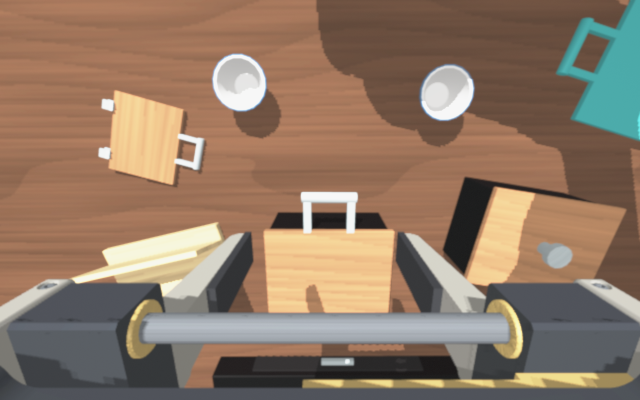

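The wrist view shows the bar at px (301–357, 197), centred at (329,197) and level with the jaws. Next I cast it to z=0.079.

```bash
python3 - <<'E'
from h import *
np.set_printoptions(precision=4,suppress=True)
v=np.load('s1.npy'); s=dict(tool_pos=v[:3],orientation=v[3:])
im=cv2.imread('pics/w1.png'); hsv=cv2.cvtColor(im,cv2.COLOR_BGR2HSV)
m=cv2.inRange(hsv,(0,0,190),(180,40,255))[185:205,290:370]; ys,xs=np.nonzero(m)
r=m.sum(1)/255; print(r)
rows=np.nonzero(r>35)[0]; u=np.nonzero(m[rows].any(0))[0]
p=[[u.min()+290,rows.mean()+185],[u.max()+290,rows.mean()+185]]; print(p,ray('wrist',p,.082,s),ray('wrist',np.mean(p,0),.079,s))
s=bot.sense(); print(s['tool_pos'],s['orientation'])
E
```

```text
[ 0.  0.  0.  0.  0.  0.  0. 56. 56. 57. 57. 57. 57. 57. 57. 57. 55. 19.
 17. 17.]
[[np.int64(301), np.float64(196.5)], [np.int64(357), np.float64(196.5)]] [[ 0.4654 -0.0425  0.082 ]
 [ 0.4658  0.0179  0.082 ]] [[ 0.4664 -0.0122  0.079 ]]
[ 0.4613 -0.0143  0.2142] [-0.0094 -3.1406 -0.    ]
```

```bash
python3 -m jog '[[0,[-0.005,0.002,0.038],[0,0,0]],[0,[0,0,0.038],[0,0,0]],[0,[0,0,0.038],[0,0,0]],[0,[0,0,0.025],[0,0,0]],[0,[0,0,0.015],[0,0,0]],[0,[0,0,0],[0,0,0]],[1,[0,0,0],[0,0,0]],[1,[0,0,0],[0,0,0]]]' 40
python3 -m jog '[[1,[0,0,0],[0,0,0]],[1,[0,0,0],[0,0,0]],[1,[0,0,0],[0,0,0]],[1,[0,0,0],[0,0,0]]]'
```

```text
clock: 2.4
tool_pos: [0.4666, -0.0092, 0.0619]
orientation: [-0.0, 3.14, -0.001]
wrist_force: [-0.2, -0.3, 0.1]
width: 0.0804
clock: 2.73
tool_pos: [0.4667, -0.0101, 0.0617]
orientation: [0.001, 3.14, -0.001]
wrist_force: [-0.5, 0.2, 3.7]
width: 0.0589
```

```bash
python3 -m jog '[[1,[-0.0008,0,-0.0165],[0,0,0]],[1,[-0.0024,0,-0.0163],[0,0,0]],[1,[-0.004,0,-0.016],[0,0,0]],[1,[-0.0056,0,-0.0155],[0,0,0]],[1,[-0.007,0,-0.0149],[0,0,0]],[1,[-0.0085,0,-0.0141],[0,0,0]],[1,[-0.0098,0,-0.0132],[0,0,0]],[1,[-0.0111,0,-0.0122],[0,0,0]]]'
```

```text
clock: 3.4
tool_pos: [0.5145, -0.0095, 0.1793]
orientation: [-0.001, -3.14, -0.001]
wrist_force: [0.5, -0.5, -2.8]
width: 0.0592
```

```bash
python3 -m jog '[[1,[-0.0122,0,-0.0111],[0,0,0]],[1,[-0.0132,0,-0.0098],[0,0,0]],[1,[-0.0141,0,-0.0085],[0,0,0]],[1,[-0.0149,0,-0.007],[0,0,0]],[1,[-0.0155,0,-0.0056],[0,0,0]],[1,[-0.016,0,-0.004],[0,0,0]],[1,[-0.0163,0,-0.0024],[0,0,0]],[1,[-0.0165,0,-0.0008],[0,0,0]]]'
python3 -m jog '[[1,[0,0,0],[0,0,0]],[1,[0,0,0],[0,0,0]]]'
python3 - <<'E'
from h import *
a=viewer.get_image('scene')[60:260,150:390,::-1]; b=viewer.get_image('wrist')[:,:,::-1]
a=cv2.resize(a,(480,400),interpolation=2); b=cv2.resize(b,(320,200)); b=np.vstack([b,np.zeros_like(b)])
cv2.imwrite('pics/up.png',np.hstack([a,b]))
E
```

```text
clock: 4.07
tool_pos: [0.6341, -0.0103, 0.2291]
orientation: [-0.001, -3.141, 0.001]
wrist_force: [-1.2, -2.0, 1.0]
width: 0.0591
clock: 4.23
tool_pos: [0.6339, -0.0103, 0.229]
orientation: [0.001, 3.141, -0.001]
wrist_force: [-1.0, -2.7, 3.6]
width: 0.0594
```

View pics/up.png

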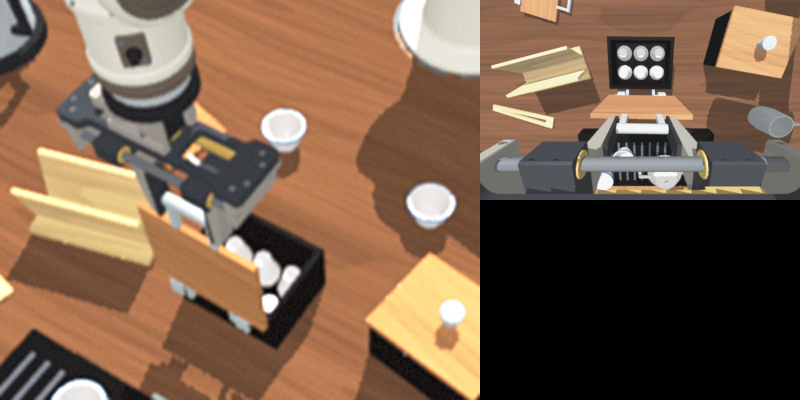

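The lid stands upright over the pins, with the cups in the chest visible. Now I lift it straight up.

```bash
python3 -m jog '[[1,[0,0,-0.004],[0,0,0]],[1,[0,0,-0.004],[0,0,0]],[1,[0,0,-0.004],[0,0,0]],[1,[0,0,-0.004],[0,0,0]],[1,[0,0,-0.005],[0,0,0]],[1,[0,0,-0.01],[0,0,0]],[1,[0,0,-0.015],[0,0,0]],[1,[0,0,-0.012],[0,0,0]]]'
python3 -m jog '[[1,[0,0,-0.005],[0,0,0]],[1,[0,0,0],[0,0,0]]]'
```

```text
clock: 5.0
tool_pos: [0.6339, -0.0098, 0.2882]
orientation: [0.001, 3.141, -0.0]
wrist_force: [0.5, -0.4, -2.3]
width: 0.0594
clock: 5.17
tool_pos: [0.6348, -0.01, 0.2941]
orientation: [0.001, 3.137, -0.001]
wrist_force: [0.4, -0.9, -2.3]
width: 0.059
```

```bash
python3 -m jog '[[1,[0.001,-0.005,0],[0,0,0]],[1,[0.002,-0.01,0],[0,0,0]],[1,[0.004,-0.018,0],[0,0,0]],[1,[0.005,-0.022,0],[0,0,0]],[1,[0.005,-0.024,0],[0,0,0]],[1,[0.005,-0.024,0],[0,0,0]],[1,[0.005,-0.024,0],[0,0,0]],[1,[0.005,-0.024,0],[0,0,0]]]'
python3 -m jog '[[1,[0.005,-0.024,0],[0,0,0]],[1,[0.005,-0.022,0],[0,0,0]],[1,[0.004,-0.018,0],[0,0,0]],[1,[0.003,-0.011,0],[0,0,0]],[1,[0.001,-0.005,0],[0,0,-0.055]],[1,[0,0,0],[0,0,-0.055]],[1,[0,0,0],[0,0,-0.056]],[1,[0,0,0],[0,0,-0.056]]]'
python3 -m jog '[[1,[0,0,0],[0,0,0]]]'
python3 - <<'E'
from h import *
s=bot.sense(); print(s['tool_pos'],s['orientation'])
a=viewer.get_image('scene')[60:260,100:340,::-1]; b=viewer.get_image('wrist')[:,:,::-1]; t=viewer.get_image('top')[80:230,380:560,::-1]
for n,i in zip('awt',(a,b,t)): cv2.imwrite(f'pics/ov_{n}.png',i)
a=cv2.resize(a,(480,400),interpolation=2); b=cv2.resize(b,(320,200),interpolation=3);t=cv2.resize(t,(320,267),interpolation=2)
cv2.imwrite('pics/over.png',np.hstack([np.vstack([a,np.zeros((67,480,3),'uint8')]),np.vstack([b,t])]))
E
```

```text
clock: 5.83
tool_pos: [0.6004, -0.1626, 0.2903]
orientation: [-0.002, -3.14, -0.001]
wrist_force: [-0.0, 1.0, -2.5]
width: 0.0594
clock: 6.5
tool_pos: [0.5829, -0.241, 0.2906]
orientation: [0.35, -3.121, -0.002]
wrist_force: [-0.3, 0.4, -2.7]
width: 0.0593
clock: 6.58
tool_pos: [0.5831, -0.2409, 0.2907]
orientation: [0.348, -3.121, -0.002]
wrist_force: [0.1, 0.0, -2.9]
width: 0.0591
[ 0.5830542  -0.2408786   0.29070096] [ 3.48435981e-01 -3.12111008e+00 -1.50717749e-03]
```

View pics/over.png

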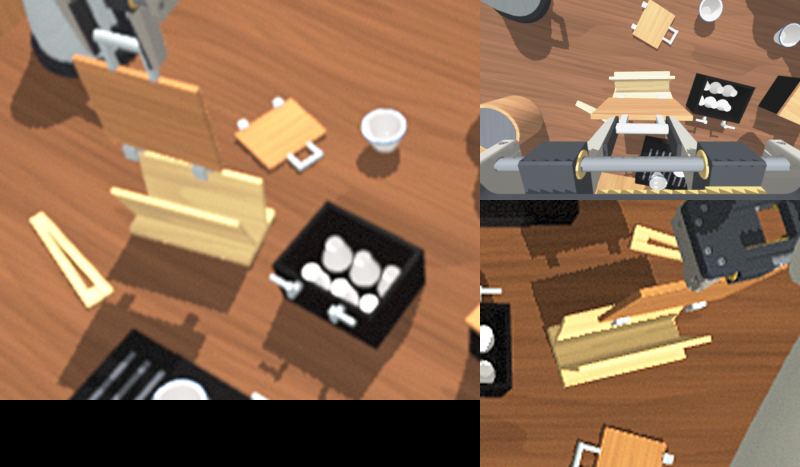

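The lid hangs over the stand. Its hooks are at full-frame px (460,149) and (500,140) in the top view, and (165,136) and (200,146) in the scene view. I'll check its centre and tilt from these.

```bash
python3 - <<'E'
from h import *
np.set_printoptions(precision=4,suppress=True)
a=ray('top',[[459.9,148.6],[499.8,139.6]],.14); b=ray('scene',[[165,136],[200,146]],.14)
print(a,a.mean(0)); print(b,b.mean(0))
E
```

```text
[[ 0.5754 -0.2001  0.14  ]
 [ 0.5943 -0.2834  0.14  ]] [ 0.5849 -0.2418  0.14  ]
[[ 0.6058 -0.2858  0.14  ]
 [ 0.5872 -0.1956  0.14  ]] [ 0.5965 -0.2407  0.14  ]
```

```bash
python3 -m jog '[[1,[-0.001,0,0.01],[0,0,0]],[1,[0,0,0.015],[0,0,0]],[1,[0,0,0.015],[0,0,0]],[1,[0,0,0.015],[0,0,0]],[1,[0,0,0.015],[0,0,0]],[1,[0,0,0.015],[0,0,0]],[1,[0,0,0.01],[0,0,0]],[1,[0,0,0.005],[0,0,0]]]'
python3 -m jog '[[1,[0,0,0.005],[0,0,0]],[1,[0,0,0.005],[0,0,0]],[1,[0,0,0.003],[0,0,0]],[1,[0,0,0.001],[0,0,0]],[1,[0,0,0],[0,0,0]]]'
```

```text
clock: 7.4
tool_pos: [0.5835, -0.2398, 0.1889]
orientation: [0.346, -3.12, -0.004]
wrist_force: [0.3, 0.9, -2.7]
width: 0.0589
clock: 7.82
tool_pos: [0.5846, -0.2406, 0.1776]
orientation: [-0.347, 3.122, -0.0]
wrist_force: [-0.5, -0.2, -3.7]
width: 0.0591
```

```bash
python3 -m jog '[[1,[0,0,0.002],[0,0,0]],[1,[0,0,0.001],[0,0,0]],[1,[0,0,0.001],[0,0,0]],[1,[0,0,0],[0,0,0]]]'
python3 -m jog '[[1,[0,0,0.001],[0,0,0]],[1,[0,0,0.001],[0,0,0]],[1,[0,0,0],[0,0,0]]]'
```

```text
clock: 8.15
tool_pos: [0.5845, -0.2406, 0.1734]
orientation: [0.347, -3.122, 0.0]
wrist_force: [-0.5, 0.3, -2.0]
width: 0.0591
clock: 8.4
tool_pos: [0.5847, -0.2407, 0.1719]
orientation: [-0.347, 3.122, -0.0]
wrist_force: [-0.1, -0.4, -1.7]
width: 0.0587
```

```bash
python3 -m jog '[[1,[0,0,0.001],[0,0,0]],[1,[0,0,0.001],[0,0,0]],[1,[0,0,0],[0,0,0]]]'
python3 -m jog '[[1,[0,0,0.001],[0,0,0]],[1,[0,0,0],[0,0,0]],[1,[0,0,0],[0,0,0]]]'
```

```text
clock: 8.65
tool_pos: [0.5857, -0.2408, 0.1717]
orientation: [-0.346, 3.119, -0.002]
wrist_force: [-0.9, 0.1, 5.1]
width: 0.059
clock: 8.9
tool_pos: [0.586, -0.2409, 0.1715]
orientation: [-0.346, 3.118, -0.003]
wrist_force: [-1.0, 0.9, 9.4]
width: 0.0589
```

The lid is on the bottom: z agrees with the nominal 0.171 and the force has reversed to +9 N. I'll ease the pressure and lean it gently toward the robot-side board before letting go.

```bash
python3 -m jog '[[1,[0.004,0,-0.001],[0,0,0]],[1,[0.0075,0,0.0002],[0,0,0]],[1,[0.0075,0,0.0004],[0,0,0]],[1,[0.0075,0,0.0008],[0,0,0]],[1,[0,0,0],[0,0,0]]]'
python3 - <<'E'
from h import *
a=viewer.get_image('scene')[60:260,100:340,::-1]; t=viewer.get_image('top')[80:230,380:560,::-1]
a=cv2.resize(a,(480,400),interpolation=2); t=cv2.resize(t,(320,267),interpolation=2)
cv2.imwrite('pics/lean.png',np.hstack([a,np.vstack([t,np.zeros((133,320,3),'uint8')])]))
E
```

```text
clock: 9.32
tool_pos: [0.5591, -0.2469, 0.17]
orientation: [-0.345, 3.119, -0.002]
wrist_force: [-0.0, 0.7, 6.1]
width: 0.0593
```

View pics/lean.png

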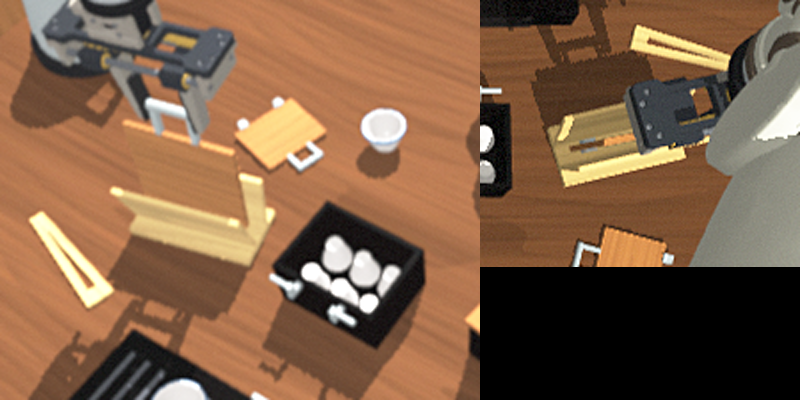

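The lid is inside the trough (scene crop, plate at about px (185,165)) and leaning towards the robot-side board. I'll continue the lean until it touches.

```bash
python3 -m jog '[[1,[0.007,0,0.001],[0,0,0]],[1,[0.007,0,0.0013],[0,0,0]],[1,[0,0,0],[0,0,0]]]'
python3 -m jog '[[1,[0.006,0,0.0015],[0,0,0]],[1,[0.004,0,0.0012],[0,0,0]],[1,[0,0,0],[0,0,0]]]'
```

```text
clock: 9.67
tool_pos: [0.5454, -0.2501, 0.1676]
orientation: [-0.346, 3.12, -0.003]
wrist_force: [1.1, 1.5, 4.7]
width: 0.0591
clock: 9.92
tool_pos: [0.5359, -0.2524, 0.1651]
orientation: [-0.346, 3.119, -0.003]
wrist_force: [-0.3, 1.6, 7.4]
width: 0.0589
```

```bash
python3 -m jog '[[1,[0.004,0,0.001],[0,0,0]],[1,[0.003,0,0.001],[0,0,0]],[1,[0,0,0],[0,0,0]]]'
python3 -m jog '[[1,[0.003,0,0.001],[0,0,0]],[1,[0,0,0],[0,0,0]]]'
```

```text
clock: 10.17
tool_pos: [0.5291, -0.2539, 0.1631]
orientation: [-0.346, 3.12, -0.003]
wrist_force: [-2.0, 0.8, 7.3]
width: 0.0592
clock: 10.33
tool_pos: [0.5262, -0.2545, 0.1621]
orientation: [-0.346, 3.12, -0.003]
wrist_force: [-1.3, 2.2, 7.6]
width: 0.059
```

```bash
python3 -m jog '[[0.3,[0,0,0],[0,0,0]],[0.2,[0,0,0],[0,0,0]],[0,[0,0,0],[0,0,0]],[0,[0,0,0],[0,0,0]],[0,[0,0,0],[0,0,0]],[0,[0,0,0],[0,0,0]]]'
python3 -m jog '[[0,[0,0,-0.01],[0,0,0]],[0,[0,0,-0.02],[0,0,0]],[0,[0,0,-0.03],[0,0,0]],[0,[0,0,-0.03],[0,0,0]],[0,[0.02,0,-0.03],[0,0,0]],[0,[0.04,0,0],[0,0,0]],[0,[0.04,0,0],[0,0,0]],[0,[0.04,0,0],[0,0,0]]]'
python3 -m jog '[[0,[0.04,0,0],[0,0,0]],[0,[0.04,0,0],[0,0,0]],[0,[0,0,0],[0,0,0]],[0,[0,0,0],[0,0,0]],[0,[0,0,0],[0,0,0]],[0,[0,0,0],[0,0,0]]]'
python3 - <<'E'
from h import *
a=viewer.get_image('scene')[60:260,100:340,::-1]; t=viewer.get_image('top')[80:230,380:560,::-1]
a=cv2.resize(a,(480,400),interpolation=2); t=cv2.resize(t,(320,267),interpolation=2)
cv2.imwrite('pics/end.png',np.hstack([a,np.vstack([t,np.zeros((133,320,3),'uint8')])]))
E
```

```text
clock: 10.83
tool_pos: [0.5254, -0.2538, 0.1598]
orientation: [0.347, -3.122, -0.0]
wrist_force: [0.4, -0.8, 0.2]
width: 0.0919
clock: 11.5
tool_pos: [0.3879, -0.2848, 0.2816]
orientation: [-0.349, 3.121, -0.003]
wrist_force: [0.5, -1.4, 0.1]
width: 0.0914
clock: 12.0
tool_pos: [0.3118, -0.3019, 0.2805]
orientation: [-0.349, 3.122, -0.0]
wrist_force: [-0.4, 0.3, 0.4]
width: 0.0919
```

View pics/end.png

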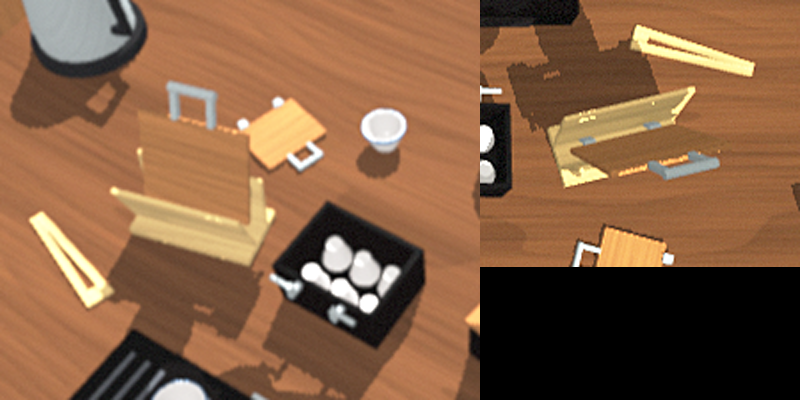

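The lid stands hinge edge down in the trough, leaning on the robot-side board. Its hooks are at the bottom, at top-view px (440,160) and (477,151), and the gripper is clear. I'll check that it is centred, then hand in.

```bash
python3 - <<'E'
from h import *
a=ray('top',[[440.2,159.9],[477.3,151.4]],.025); print(a,a.mean(0))
print(bot.sense()['wrist_force']); bot.close_job()
E
```

```text
[[ 0.57915629 -0.19627081  0.025     ]
 [ 0.59963783 -0.28551808  0.025     ]] [ 0.58939706 -0.24089444  0.025     ]
[-0.2882262  -0.64906601  0.5450311 ]
the job is handed in; nothing more can be done
```

The lid is off the chest and standing upright, hinge edge down, in the middle of the V stand. The job was handed in at about 12 s of the 53 s allowed; close_job gives no verdict.

- **What I did:** I gripped the bar over its two ends, swung the lid up 90° and lifted it straight off the pins. I turned it about 13° to match the stand and lowered it until it rested on the bottom. I then leaned it about 20° onto the robot-side board and only after that let go.
- **Last checks:** The final pictures show the lid resting in the trough and the gripper about 0.2 m clear. The hooks' midpoint was at (0.589, -0.241), against (0.585, -0.241) measured for the stand's centre. The highest wrist force in the readings was about 9.5 N.
- **Disagreement:** With the lid hanging over the stand, my rough scene-view picks put the hooks about 12 mm further out in x than the top view did. I trusted the top view, and the lid bottomed out within 1 mm of the expected height.

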